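# Check a rubber seal with the sprung-pin probe and record the reading

### The job

Take the sprung-pin probe from its rest and press it down into the collar of the hardness rig, gently but until its flat nose bears firmly on the rubber seal inside; hold it so for a good second, so that the pin sinks into the rubber and drives the scale's rider along, and never press with more than 25 N. Ease off, leave the probe standing in the collar, and slide the marker until its pointer lines up with the rider's pointer, without touching the rider. Leave the other things on the bench where they are.

Things in the scene. Friction and masses are not known exactly. Their poses are not given: they have to be found in the camera images.
- probe: Sprung-pin probe: upright turned steel and aluminium tool, 0.2 kg. Origin: centre of the nose's flat underside, z up its axis. Nose diameter 24 mm, z 0 to 34 mm, 2 mm rounded edge; shoulder flange diameter 38 mm, z 34 to 42 mm; round grip body diameter 30 mm, z 42 to 100 mm. Stands in its rest at the start, shoulder on the rest's top.
- probe_grip (a point): Point on the probe's axis, 72 mm above its origin: TCP place for gripping. The probe's sprung pin (diameter 6 mm) sticks 10 mm out below the nose (to z = -10 mm) and can be pushed in flush: it yields from 4 N and takes 0.8 N more per mm.
- rest: Grey block 70 x 70 x 50 mm on the bench (fixed) with an upright 29 mm through hole in which the probe stands. Origin: centre of its underside. The probe is lifted straight up, at least 50 mm.
- rig: Hardness rig (fixed): white base plate 160 (x) x 300 (y) x 20 mm. Origin: centre of its underside; +y runs lengthwise to the end with the collar. On the rest of the plate lie a graduated scale along y and, parallel to it, the rider's slot (at x = 22 mm) and the marker's slot (at x = -45 mm). Turned by up to 0.3 rad.
- collar_top (a point): Centre of the collar's mouth, on its top face, 54 mm above the bench. Collar: blue block 56 x 56 mm, 34 mm high on the plate, with an upright 26.4 mm hole, 2 mm chamfer at the mouth; the black rubber seal lies at its bottom, its surface 19 to 29 mm below the mouth (differs, must be felt). A released probe, lifted by its spring, leans in it by up to 0.2 rad.
- collar: The collar on the rig; origin: centre of its underside, 34 mm below the mouth. The seal's hardness is not known: from first touch of the pin the nose goes 10 mm further down, the force rising slowly to 4 to 10 N as pin and rubber yield; then the nose bears on the seal's rigid land and the force rises steeply. 14 to 18 N on the tool is a firm bearing; never over 25 N.
- rider (a joint): Rider's position along the scale in m (0 to 0.1, growing towards the rig's -y). Small black block, 16 (x) x 8 (y) mm, 13 mm high. It is driven 8 mm per mm that the pin sinks into the rubber, and stays at the deepest reading. Starts at 0 to 0.008; a full press brings it to about 0.018 to 0.072. It moves very lightly: do not touch it.
- rider_tip (a point): Tip of the rider's thin pointer, 24 mm above the bench, on the scale at rig x = 0, rig y = 20 mm minus the joint value.
- pusher_face (a point): Face of the small steel pusher that the pin's sinking moves and that drives the rider. While it pushes, the rider's pointer lies 4 mm (half the rider's length) further to the rig's -y.
- marker (a joint): Marker's position along the scale in m (0 to 0.115, growing towards the rig's -y), same zero as the rider: equal values mean that the pointers line up. It slides with 1.5 N of friction and stays where it is left. Starts at 0.09 to 0.112.
- marker_tip (a point): Tip of the marker's thin pointer, 24 mm above the bench. The marker is an upright grey tab, 14 mm (rig x) x 18 mm (rig y), top 61 mm above the bench; its centre is 40 mm to the rig's -x side of this tip. Grip it across the rig's x, fingertips 32 to 40 mm above the bench (over the pointer); gripped along y the hand may hit the probe.
- bottle: Bystander: amber bottle, diameter 64 mm, 150 mm high; origin at the centre of its underside. Leave it.
- jar: Bystander: white jar, diameter 60 mm, 80 mm high; origin at the centre of its underside. Leave it.
- crucible: Bystander: small steel cup, diameter 50 mm, 35 mm high; origin at the centre of its underside. Leave it.
Not all that is in view belongs to the job. There is more than one size of the probe; the one meant has the size given above.

How it is judged:
On the way, in this order (a step that is already met when the one before it is completed fails the run):
1. the probe is held pressed down in the collar: upright, its nose bearing on the land of the seal with more than 2 N (beyond what the pin takes), the rider pushed up against the pusher (horizontal distance between probe and collar_top below 0.004 m and angle between probe's own z axis and vertical below 0.06 rad and contact force between probe and seal_land above 2 N and y of rider_tip in the frame of pusher_face above -0.0075 m), for 0.8 s.
2. the marker's pointer lines up with the rider's pointer (y of marker_tip in the frame of rider_tip between -0.004 and 0.004 m), for 0.2 s.
At the end, for the whole second after the job is handed in: The marker's pointer is within 4 mm of the rider's along the scale; the probe stands released and at rest in the collar, its nose within 6 mm of the collar's centre and at least 1 mm deep in it, leaning by less than 0.25 rad (all of step 2 and horizontal distance between probe and collar_top below 0.006 m and angle between probe's own z axis and vertical below 0.25 rad and z of probe in the frame of collar_top below -0.001 m and linear speed of probe below 0.01 m/s); the robot touches nothing.
It fails at once if the probe is pressed on the seal or the rig with more than 25 N (contact force between probe and seal above 25 N or contact force between probe and rig above 25 N).
It fails at once if the robot touches the rider (contact force between any of the arm, the fingers and rider above 0.2 N).
It fails at once if the probe touches the rider (contact force between probe and rider above 0.2 N).
It fails at once if the bottle, the jar or the steel cup is moved by more than 20 mm (distance of any of bottle, jar, crucible from where it was at the start of the episode above 0.02 m).
It also fails if it takes over 66 s, if anything falls off the work surface, if the arm or the gripper's body presses on something with over 40 N, if the wrist force passes 120 N, or if a joint passes its speed limit or range.

### The arm

A 6-joint arm with a two-finger parallel gripper is mounted at the origin on the work surface. World frame = base frame: x ahead of the robot, y to its left, z up, the work surface at z = 0. Lengths are in m, angles in rad, forces in N, time in s.
With the tool pointing down it reaches from about 0.3 to 0.825 m from the base axis. Payload 5.4 kg.
Tool frame: the origin (TCP) lies between the finger pads, 19 mm behind the fingertips; this is the grasp point; z points along the fingers, y is the line along which they close (so a half turn about z gives the same grasp; the last joint's range is limited). The gripper opens to 92 mm and grips with 3 to 60 N. Pads are 20 mm wide; open, the fingers measure 128 mm over their backs; the gripper's body (75 mm by 189 mm) begins 69 mm behind the grasp point.
Start: joints at [-1.321, 0.158, 1.597, -0, 1.386, -0.21], TCP at [0.255, -0.515, 0.233] pointing down, gripper open.
Joint ranges: [-2.91, 2.91], [-0.94, 2.29], [0.18, 2.7], [-1.29, 4.43], [0.17, 2.64], [-3, 3]. Speed limits (rad/s): [2.57, 2.57, 3.14, 3.14, 3.14, 3.14].

### API

Orientations are given as a 3x3 rotation matrix whose columns are the frame's x, y, z axes.
In Python, from plant import ctrl, imaging gives the robot as it stands. The module is installed in compiled form; this text tells all that it offers.
- The arm moves only by the shell command python3 -m handwheel 'ROWS' [FORCE]. ROWS is a JSON list of rows, 1 to 5 of them, each of 7 numbers: a rotation vector rx, ry, rz in rad, then dx, dy, dz in m, then the opening from 0.0 (shut) to 1.0 (fully open); each row is the pose to reach, as a shift and turn from the pose commanded when the command began, along the tool's axes at that moment; what a row does not reach only later rows make up. A row lasts 1/8 s, in which the tool goes at most 0.0625 m and 0.188 rad, less where a joint would pass 70% of its speed; a pose out of reach is approached as far as the arm can. The fingers move at their own pace and stop on an object; FORCE is the grip in N (left out, the last holds). Time passes only in rows, so rows that do not move let the fingers close. It prints the time, the measured TCP pose, the force, the opening and the grip force at its end.
- ctrl.get_state(): the state, without advancing time (a new reading comes with each control period).
- imaging.snapshot(name): name is "scene" or "side" or "wrist"; returns a dict with "image" (400x640x3 uint8, red, green, blue), "z_map" (400x640 float32, m along the optical axis (not along the pixel's ray), 0 where there is no reading), "intrinsics" (3x3 intrinsics, pixels), "dist" ([k1, k2, p1, p2, k3] as OpenCV has them; the pictures are not rectified), "origin" and "orientation" of the camera in the world; the wrist camera has in their place "T_tool_cam" (4x4, takes a point from camera to tool coordinates, whose origin is the TCP and whose axes are the flange's). Camera axes: x right, y up, looking along -z (the intrinsics and any distortion apply to the point x, -y, -z); pixel columns grow to the right and rows downward; lengths in m; the calibration is good to about 2 mm. A picture is of the moment at which its call begins: read the wrist's pose just before it.
- ctrl.job_done(): hands the job in; it is judged then, once.
The state is a dict: "time_s": time; "q": joint angles; "dq": joint speeds; "effort": joint torques, N m; "ee_pos": TCP position; "tool_rot": TCP orientation; "ft_force": force on the tool from outside, world axes, zero at the start; "wrist_torque": the same for the moment, N m; "gripper_width": opening from 0.0 (shut) to 1.0 (fully open); "finger_force": force on a finger pad.
Only numpy, scipy, OpenCV 4.12 (cv2) and the standard library are available. Lean on these libraries where they do the work, as an engineer would, in place of code of your own. Each camera call takes 0.05 s, during which the arm holds its last target. There are 200 camera calls.

## Working session

There is one attempt and no reset: what is moved stays moved. The work goes in short steps, Python scripts to look and compute and a shell command to move; the robot and the scene stay as the last step left them, time stands still between calls to the robot, and variables do not carry over. Pictures are saved under pics/ and viewed, at most 12 in all, crops included, and the job is handed in when it is done.

```bash
mkdir -p pics
cat > h.py <<'E'
import numpy as np, cv2
from plant import ctrl, imaging
def snap(n):
    st=ctrl.get_state(); s=imaging.snapshot(n)
    if 'T_tool_cam' in s:
        T=np.array(s['T_tool_cam']); R=np.array(st['tool_rot']); 
        s['R']=R@T[:3,:3]; s['o']=np.array(st['ee_pos'])+R@T[:3,3]
    else: s['R']=np.array(s['orientation']).reshape(3,3); s['o']=np.array(s['origin'])
    s['K']=np.array(s['intrinsics']); s['D']=np.array(s['dist'],float)
    return s
def rays(s,uv):
    p=cv2.undistortPoints(np.array(uv,float).reshape(-1,1,2),s['K'],s['D']).reshape(-1,2)
    return np.c_[p[:,0],-p[:,1],-np.ones(len(p))]@s['R'].T
def plane(s,uv,z):
    d=rays(s,uv); return s['o']+d*((z-s['o'][2])/d[:,2])[:,None]
def cloud(s):
    h,w=s['z_map'].shape; u,v=np.meshgrid(np.arange(w),np.arange(h))
    d=rays(s,np.c_[u.ravel(),v.ravel()]); P=s['o']+d*s['z_map'].reshape(-1,1)
    P[s['z_map'].ravel()==0]=np.nan
    return P.reshape(h,w,3)
def proj(s,P):
    c=(np.array(P).reshape(-1,3)-s['o'])@s['R']; c=c*[1,-1,-1]
    return cv2.projectPoints(c,np.zeros(3),np.zeros(3),s['K'],s['D'])[0].reshape(-1,2)
def save(s,f): cv2.imwrite('pics/'+f,s['image'][:,:,::-1])
E
python3 - <<'E'
from h import *
import pickle
for n in ['scene','side','wrist']:
    s=snap(n); pickle.dump(s,open(n+'.pkl','wb')); print(n,s['o'].round(3),s['R'].round(2).tolist(),s['K'].round(0).tolist())
    if n!='wrist':save(s,n+'0.png')
st=ctrl.get_state(); print(st)
E
```

```text
scene [ 1.047 -0.542  0.929] [[0.76, -0.5, 0.42], [0.65, 0.59, -0.47], [-0.02, 0.63, 0.77]] [[397.0, 0.0, 318.0], [0.0, 397.0, 201.0], [0.0, 0.0, 1.0]]
side [-0.064  0.831  0.818] [[-0.79, 0.35, -0.49], [-0.61, -0.45, 0.66], [0.01, 0.82, 0.57]] [[484.0, 0.0, 325.0], [0.0, 484.0, 201.0], [0.0, 0.0, 1.0]]
wrist [ 0.324 -0.48   0.384] [[0.45, 0.86, 0.24], [-0.9, 0.43, 0.12], [-0.0, -0.27, 0.96]] [[285.0, 0.0, 321.0], [0.0, 285.0, 198.0], [0.0, 0.0, 1.0]]
{'time_s': 0.15, 'q': array([-1.32109763e+00,  1.58895017e-01,  1.59789493e+00,  8.85918497e-06,
        1.38620081e+00, -2.10118790e-01]), 'dq': array([ 0.00014737, -0.00175861, -0.00538614,  0.00118794,  0.0003474 ,
       -0.00041532]), 'effort': array([ 2.96925618e-04, -3.85918307e+01, -3.22434139e+01,  7.01138028e-02,
        3.50801856e-02, -9.50005779e-05]), 'ee_pos': array([ 0.25503925, -0.51485582,  0.23257435]), 'tool_rot': array([[ 8.96134282e-01,  4.43782870e-01, -3.37048220e-04],
       [ 4.43782896e-01, -8.96133305e-01,  1.35689067e-03],
       [ 3.00124701e-04, -1.36553248e-03, -9.99999023e-01]]), 'ft_force': array([0.2121762 , 0.35638322, 0.16297253]), 'wrist_torque': array([-0.02284657, -0.06246321,  0.0350922 ]), 'finger_force': 0.0, 'gripper_width': 0.9998382827245281}
```

View pics/scene0.png

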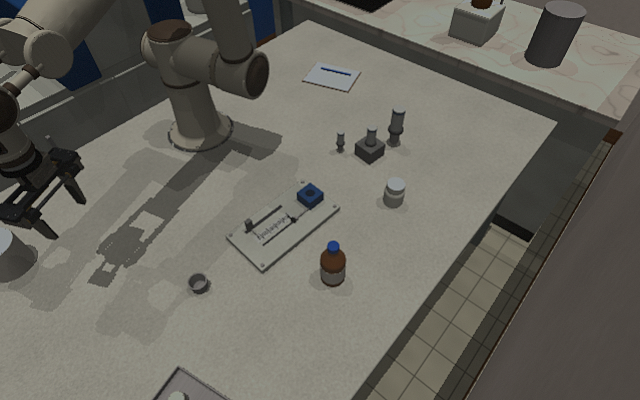

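View pics/side0.png

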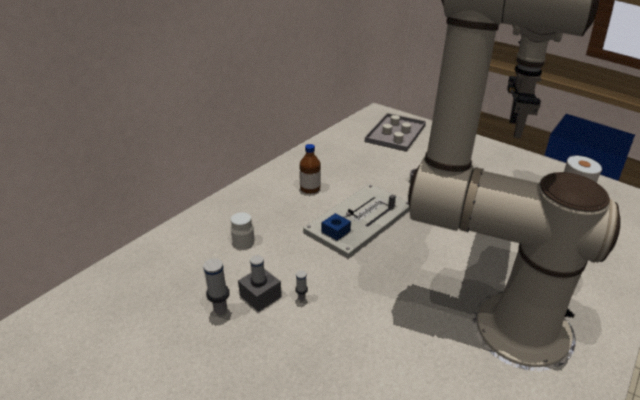

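The scene view shows the rig with its blue collar at (310,192) and the marker tab at (249,225). The probe in its rest is at (371,140), with a larger probe at (397,125) and a smaller one at (340,142). The side view shows the collar at (336,226), the probe in its rest at (258,275) and the marker at (392,201).

```bash
cat >> h.py <<'E'
def tri(s1,u1,s2,u2):
    a,b=rays(s1,[u1])[0],rays(s2,[u2])[0]
    A=np.c_[a,-b]; t=np.linalg.lstsq(A,s2['o']-s1['o'],rcond=None)[0]
    p,q=s1['o']+a*t[0],s2['o']+b*t[1]; return (p+q)/2,np.linalg.norm(p-q)
E
python3 - <<'E'
from h import *
import pickle
S,D=[pickle.load(open(n+'.pkl','rb')) for n in('scene','side')]
def blue(s,x0,x1,y0,y1):
    h=cv2.cvtColor(s['image'],cv2.COLOR_RGB2HSV); m=cv2.inRange(h,(100,120,40),(130,255,255)); k=np.zeros_like(m);k[y0:y1,x0:x1]=m[y0:y1,x0:x1]
    return k>0
for s,b,pp in((S,(290,330,175,215),(371,129)),(D,(318,355,210,240),(258,261))):
    P=cloud(s); m=blue(s,*b); Q=P[m]; print('blue',np.nanmedian(Q,0).round(3), 'maxz',np.nanmax(Q[:,2]))
    t=Q[Q[:,2]>0.048]; print(len(t),(np.nanmin(t,0)+np.nanmax(t,0))/2)
    u,v=pp; W=P[v-15:v+30,u-12:u+12].reshape(-1,3); T=W[W[:,2]>0.065]; print('probe',T.mean(0),T.min(0),T.max(0))
print('collar',tri(S,(310,190),D,(336,222)),'probetop',tri(S,(372,128),D,(257,261)),'marktop',tri(S,(248,220),D,(392,196)))
print(plane(S,[(228,237),(302,181),(339,208),(263,268)],.02).round(3))
E
```

```text
blue [ 0.529 -0.003  0.054] maxz 0.05946480132644172
224 [ 0.52789007 -0.00142931  0.0542875 ]
probe [0.53858675 0.28047472 0.09855385] [0.5215374  0.26938411 0.06521748] [0.55173725 0.3007498  0.1210235 ]
blue [0.524 0.006 0.051] maxz 0.05507378677196839
223 [0.52339149 0.00293948 0.05154103]
probe [0.52656085 0.29260922 0.09692306] [0.51604878 0.27265807 0.06502774] [0.54750699 0.30319451 0.11883275]
collar (array([0.52131684, 0.00585115, 0.05428562]), np.float64(0.0018742698425117037)) probetop (array([0.53180375, 0.2874444 , 0.10930505]), np.float64(0.003819821658007599)) marktop (array([ 0.46599553, -0.18677191,  0.05782432]), np.float64(0.0009915157889577896))
[[ 0.442 -0.247  0.02 ]
 [ 0.458  0.039  0.02 ]
 [ 0.612  0.031  0.02 ]
 [ 0.586 -0.252  0.02 ]]
```

Run:
```python
from h import *
import pickle
S,D=[pickle.load(open(n+'.pkl','rb')) for n in('scene','side')]
print('big',tri(S,(398,111),D,(214,267)),'small',tri(S,(341,134),D,(301,275)),'bottle',tri(S,(333,245),D,(310,149)),'jar',tri(S,(396,183),D,(241,219)), 'cruc',plane(S,[(198,279)],.035))
st=ctrl.get_state();R=np.array(st['tool_rot'])
print('to view probe',R.T@(np.array([.50,.25,.28])-st['ee_pos']))
```

```text
big (array([0.56471393, 0.37810559, 0.13714047]), np.float64(0.001892533968300014)) small (array([0.45119439, 0.23451212, 0.07536065]), np.float64(0.0039326411513333995)) bottle (array([ 0.72717961, -0.14082904,  0.13902403]), np.float64(0.002765098848655526)) jar (array([0.70500381, 0.17050991, 0.07568255]), np.float64(0.004061815850572803)) cruc [[ 0.491617   -0.38520622  0.035     ]]
to view probe [ 0.55896189 -0.57676815 -0.04647034]
```

```bash
python3 -m handwheel '[[0,0,0,0.04,-0.041,-0.003,0.6],[0,0,0,0.08,-0.082,-0.006,0.6],[0,0,0,0.12,-0.123,-0.009,0.6],[0,0,0,0.16,-0.164,-0.012,0.6],[0,0,0,0.2,-0.205,-0.016,0.6]]'
python3 -m handwheel '[[0,0,0,0.04,-0.041,-0.003,0.6],[0,0,0,0.08,-0.082,-0.006,0.6],[0,0,0,0.12,-0.123,-0.009,0.6],[0,0,0,0.16,-0.164,-0.012,0.6],[0,0,0,0.2,-0.205,-0.016,0.6]]'
python3 -m handwheel '[[0,0,0,0.04,-0.041,-0.003,0.6],[0,0,0,0.08,-0.082,-0.006,0.6],[0,0,0,0.12,-0.123,-0.009,0.6],[0,0,0,0.158,-0.166,-0.012,0.6],[0,0,0,0.158,-0.166,-0.012,0.6]]'
python3 - <<'E'
from h import *
import pickle
s=snap('wrist'); pickle.dump(s,open('w1.pkl','wb')); save(s,'w1.png'); print(s['o'],ctrl.get_state()['time_s'])
E
```

```text
time_s: 0.78
ee_pos: [0.3435, -0.2409, 0.2491]
tool_rot: [[0.896, 0.443, 0.0], [0.443, -0.896, 0.0], [0.0, -0.0, -1.0]]
ft_force: [0.5, 0.5, 0.3]
gripper_width: 0.601
finger_force: 0.0
time_s: 1.4
ee_pos: [0.4318, 0.0316, 0.2653]
tool_rot: [[0.896, 0.444, 0.0], [0.444, -0.896, -0.0], [0.0, 0.0, -1.0]]
ft_force: [1.1, -0.6, 0.4]
gripper_width: 0.599
finger_force: 0.0
time_s: 2.02
ee_pos: [0.4994, 0.2515, 0.2765]
tool_rot: [[0.894, 0.448, -0.001], [0.448, -0.894, 0.0], [-0.001, -0.001, -1.0]]
ft_force: [0.1, -0.4, -0.5]
gripper_width: 0.597
finger_force: 0.0
[0.56810947 0.2865023  0.42811257] 2.075
```

View pics/w1.png

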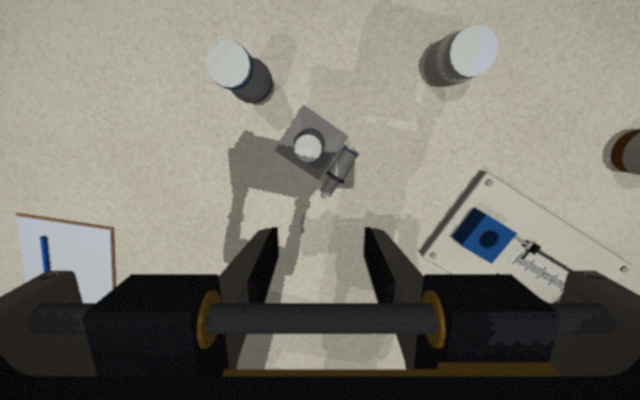

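Run:
```python
from h import *
import pickle
s=pickle.load(open('w1.pkl','rb')); print(s['R'].round(3).tolist())
for n,p in dict(probe=(.532,.287,.116),small=(.451,.235,.075),big=(.565,.378,.137),collar=(.521,.006,.054),jar=(.705,.17,.08)).items(): print(n,proj(s,p))
print(plane(s,[(308,147)],.116),plane(s,[(340,170)],.07),plane(s,[(489,239)],.054))
P=cloud(s)
for u,v in((308,147),(340,160),(349,153),(330,188),(290,155),(320,120),(489,222),(232,62)): print(u,v,P[v,u].round(3),s['image'][v,u])
```

```text
[[0.45, 0.859, 0.245], [-0.893, 0.432, 0.123], [0.0, -0.274, 0.962]]
probe [[305.33061244 147.79595311]]
small [[315.6698806  218.23831499]]
big [[232.70872264  74.79400244]]
collar [[481.98989698 240.00110181]]
jar [[470.44808859  51.35831374]]
[[0.53406524 0.28479281 0.116     ]] [[0.52136273 0.23561022 0.07      ]] [[ 0.52675057 -0.00199293  0.054     ]]
308 147 [0.534 0.285 0.118] [184 184 179]
340 160 [nan nan nan] [95 94 90]
349 153 [0.542 0.229 0.022] [100 100  97]
330 188 [0.485 0.23  0.024] [88 84 82]
290 155 [0.507 0.301 0.051] [70 68 66]
320 120 [0.564 0.286 0.05 ] [113 109 106]
489 222 [0.548 0.014 0.055] [ 29  71 121]
232 62 [0.575 0.379 0.149] [182 187 182]
```

Run:
```python
from h import *
a=snap('scene')['image'][90:190,310:430]; b=snap('side')['image'][240:340,190:310]
cv2.imwrite('pics/c2.png',np.hstack([cv2.resize(a,(390,325),interpolation=2),cv2.resize(b,(390,325),interpolation=2)])[:,:,::-1])
```

```text
(no output)
```

View pics/c2.png

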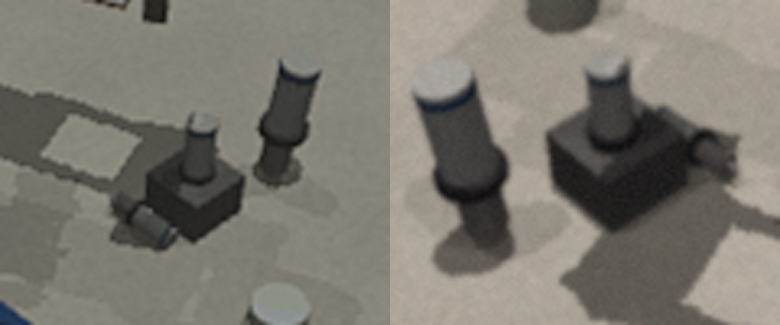

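The small decoy probe has toppled beside the rest (lying at about y=0.23). The target probe still stands upright in the rest, with its top at (200,120) in the left crop and (608,66) in the right.

```bash
cat >> h.py <<'E'
def blob(s,lo,hi,box):
    x0,x1,y0,y1=box; h=cv2.cvtColor(cv2.GaussianBlur(s['image'],(3,3),0),cv2.COLOR_RGB2HSV)[y0:y1,x0:x1]
    m=cv2.inRange(h,lo,hi); c=max(cv2.findContours(m,cv2.RETR_EXTERNAL,cv2.CHAIN_APPROX_NONE)[0],key=cv2.contourArea)
    e=cv2.fitEllipse(c); return np.array(e[0])+[x0,y0],e[1],cv2.contourArea(c)
E
python3 - <<'E'
from h import *
s=snap('wrist')
c,ax,a=blob(s,(0,0,140),(179,60,255),(285,330,125,170)); print(c,ax,a,plane(s,[c],.116), 'height by stereo-depth',np.nanmedian(cloud(s)[143:151,304:312],axis=(0,1)))
S=snap('scene');D=snap('side')
c1,a1,_=blob(S,(0,0,110),(179,70,255),(362,382,120,140)); c2,a2,_=blob(D,(0,0,110),(179,70,255),(247,267,254,270)); print(c1,a1,c2,a2,tri(S,c1,s,c),tri(D,c2,s,c),tri(S,c1,D,c2))
st=ctrl.get_state();R=np.array(st['tool_rot']); print(st['ee_pos'],R.T@(plane(s,[c],.116)[0]-[0,0,.028]-st['ee_pos']))
E
```

```text
[304.25725365 144.99626923] (23.018325805664062, 26.498275756835938) 471.0 [[0.53432443 0.2852853  0.116     ]] height by stereo-depth [0.5343186  0.28127861 0.11639236]
[372.8218689  127.46276569] (18.0512752532959, 22.594032287597656) [256.46734333 261.5602994 ] (19.75310516357422, 20.308977127075195) (array([0.53570814, 0.28603327, 0.11524321]), np.float64(0.0032710339284422354)) (array([0.53316248, 0.28538721, 0.10519796]), np.float64(2.305033734686804e-05)) (array([0.53191933, 0.29017116, 0.10962953]), np.float64(0.005492285244652756))
[0.49956213 0.24730587 0.27740698] [ 0.04796766 -0.01873415  0.18940431]
```

```bash
python3 -m handwheel '[[0,0,0,0.048,-0.019,0.02,0.65],[0,0,0,0.048,-0.019,0.06,0.65],[0,0,0,0.048,-0.019,0.09,0.65],[0,0,0,0.048,-0.019,0.09,0.65]]'
python3 - <<'E'
from h import *
s=snap('wrist');save(s,'w3.png')
st=ctrl.get_state();R=np.array(st['tool_rot']);print(st['ee_pos'],R.T@(np.array([.5343,.2853,.088])-st['ee_pos']))
E
```

```text
time_s: 2.82
ee_pos: [0.5325, 0.2854, 0.1847]
tool_rot: [[0.897, 0.443, -0.006], [0.443, -0.897, -0.002], [-0.006, -0.001, -1.0]]
ft_force: [-0.3, -0.1, -0.0]
gripper_width: 0.653
finger_force: 0.0
[0.53381706 0.28587771 0.18706268] [0.00033715 0.0007508  0.09906212]
```

View pics/w3.png

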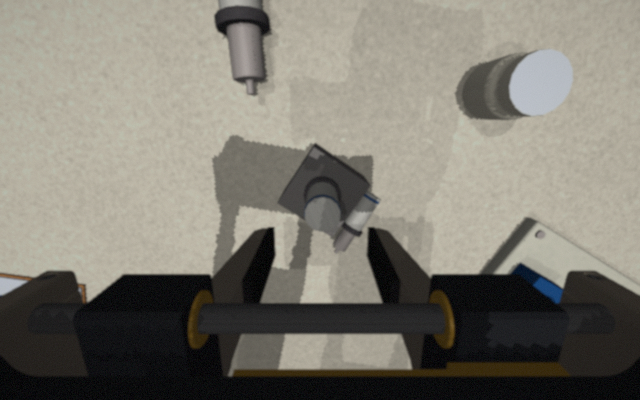

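The target probe's top sits at (322,213), centred between the fingers. The large decoy has also toppled, at (245,45), clear of the path.

```bash
python3 -m handwheel '[[0,0,0,0,0,0.04,0.65],[0,0,0,0,0,0.08,0.65],[0,0,0,0,0,0.099,0.65],[0,0,0,0,0,0.099,0.65]]'
python3 -m handwheel '[[0,0,0,0,0,0,0.2],[0,0,0,0,0,0,0.2],[0,0,0,0,0,0,0.2],[0,0,0,0,0,0,0.2]]' 40
```

```text
time_s: 3.38
ee_pos: [0.5343, 0.2866, 0.0886]
tool_rot: [[0.896, 0.443, -0.0], [0.443, -0.896, -0.0], [-0.0, -0.0, -1.0]]
ft_force: [-0.3, 0.1, 0.8]
gripper_width: 0.649
finger_force: 0.0
time_s: 3.88
ee_pos: [0.5349, 0.2869, 0.0893]
tool_rot: [[0.896, 0.444, 0.002], [0.444, -0.896, 0.0], [0.002, 0.001, -1.0]]
ft_force: [0.8, -1.2, 3.3]
gripper_width: 0.32
finger_force: 40.0
```

```bash
python3 -m handwheel '[[0,0,0,0,0,-0.03,0.2],[0,0,0,0,0,-0.08,0.2],[0,0,0,0,0,-0.127,0.2],[0,0,0,-0.035,0.051,-0.127,0.2],[0,0,0,-0.07,0.102,-0.127,0.2]]'
python3 -m handwheel '[[0,0,0,-0.035,0.051,0,0.2],[0,0,0,-0.07,0.102,0,0.2],[0,0,0,-0.114,0.167,0,0.2],[0,0,0,-0.114,0.167,0,0.2],[0,0,0,-0.114,0.167,0,0.2]]'
python3 - <<'E'
from h import *
import pickle
s=snap('wrist');save(s,'w4.png');pickle.dump(s,open('w4.pkl','wb'))
st=ctrl.get_state();print(st['ee_pos'],st['time_s'])
E
```

```text
time_s: 4.5
ee_pos: [0.5162, 0.1634, 0.2155]
tool_rot: [[0.895, 0.446, 0.0], [0.446, -0.895, -0.0], [0.0, 0.0, -1.0]]
ft_force: [-0.3, -0.9, -1.9]
gripper_width: 0.319
finger_force: 40.0
time_s: 5.12
ee_pos: [0.4883, -0.036, 0.2149]
tool_rot: [[0.897, 0.442, -0.001], [0.442, -0.897, 0.001], [-0.0, -0.001, -1.0]]
ft_force: [1.0, 0.7, -2.9]
gripper_width: 0.316
finger_force: 40.0
[ 0.48851861 -0.03505354  0.21492363] 5.175
```

View pics/w4.png

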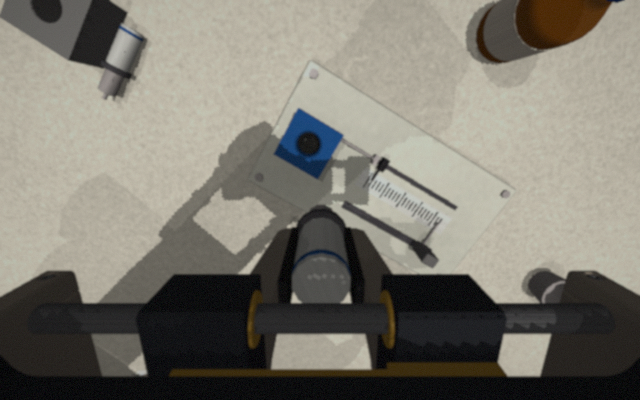

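The collar's mouth is at about (309,144), the rider at (382,163) and the marker at (428,253). The probe is held upright at (321,260).

Run:
```python
from h import *
import pickle
s=pickle.load(open('w4.pkl','rb'))
c,ax,a=blob(s,(0,0,0),(179,255,55),(290,330,125,165)); print('hole',c,ax,a,plane(s,[c],.053))
h=cv2.cvtColor(s['image'],cv2.COLOR_RGB2HSV); P=cloud(s)
m=cv2.inRange(h,(95,100,30),(130,255,255)); m[:90]=0;m[200:]=0;m[:,:260]=0;m[:,360:]=0
print('V hist',np.histogram(h[...,2][m>0],12))
top=((m>0)&(np.abs(P[...,2]-.054)<.006)).astype(np.uint8)
cs=max(cv2.findContours(top,0,1)[0],key=cv2.contourArea); r=cv2.minAreaRect(cs); print('rect',r,plane(s,[r[0]],.054))
bx=plane(s,cv2.boxPoints(r),.054);print(bx.round(4).tolist(),[np.linalg.norm(bx[i]-bx[(i+1)%4]).round(4) for i in range(4)])
np.set_printoptions(linewidth=250)
print(h[130:160,312,2],h[144,285:335,2],sep='\n')
```

```text
hole [308.13603401 143.50994492] (21.705427169799805, 22.067712783813477) 375.0 [[ 0.52663976 -0.00142653  0.053     ]]
V hist (array([ 20,  30,  36,  23, 496, 152,  55,  59,  59,  86, 403, 849]), array([ 30.        ,  38.41666667,  46.83333333,  55.25      ,
        63.66666667,  72.08333333,  80.5       ,  88.91666667,
        97.33333333, 105.75      , 114.16666667, 122.58333333,
       131.        ]))
rect ((307.6867370605469, 143.45022583007812), (52.19887161254883, 51.196800231933594), 30.068584442138672) [[ 0.5265794  -0.00096501  0.054     ]]
[[0.5007, 0.0294, 0.054], [0.5548, 0.0239, 0.054], [0.552, -0.0308, 0.054], [0.4964, -0.0275, 0.054]] [np.float64(0.0544), np.float64(0.0547), np.float64(0.0557), np.float64(0.057)]
[115  99  78  51  33  21  25  30  34  33  31  28  28  30  29  28  29  26  25  24  30  22  30  39  49  69  90 104 108 100]
[124 124 120 121 122 122 124 122 117 106  90  71  52  36  25  24  23  22  26  25  25  25  25  26  27  27  26  29  32  33  34  28  22  17  37  70  94 113 122 124 126 126 126 126 126 126 128 125 127 126]
```

Run:
```python
from h import *
import pickle
s=pickle.load(open('w4.pkl','rb')); np.set_printoptions(linewidth=250)
for v in (235,265,280,290): print(v,cv2.GaussianBlur(s['image'],(3,3),0)[v,284:360].mean(-1).astype(int))
R=np.array(ctrl.get_state()['tool_rot']); t=np.array(ctrl.get_state()['ee_pos'])
th=np.linspace(0,2*np.pi,8,endpoint=False)
for off in (-.001,):
    top=t+np.c_[off+.015*np.cos(th),.015*np.sin(th),np.full(8,-.0267)]@R.T; print(proj(s,top).round(1).tolist())
d=np.array([.5266,-.0012,t[2]])-(t+R@[-.001,0,0]); print('move',R.T@d)
```

```text
235 [45 46 47 45 41 33 21 12  8  9  9  7  9 17 30 43 54 60 63 66 68 70 70 71 70 70 71 71 71 71 71 71 71 72 72 71 71 71 70 69 68 68 68 67 68 68 68 68 67 67 66 64 64 64 64 64 63 59 49 36 22 14 10  9  9 10 12 19 28 36 42 45 45 45 45 45]
265 [ 7  5  7 10 11 10  8  7 11 17 26 34 45 56 65 70 74 77 79 80 80 80 80 80 80 80 81 81 80 80 79 78 78 79 80 80 80 80 81 81 80 80 80 80 79 78 78 78 78 79 80 80 79 78 76 74 73 71 68 65 61 52 43 36 28 18 10  7  9  9  8  9  9 10 13 17]
280 [ 9  9  9  8  7  9 18 38 60 72 77 77 77 77 77 77 78 79 79 80 80 80 80 79 80 82 83 81 79 78 78 79 80 82 84 83 80 78 78 78 79 80 80 80 81 81 81 81 80 80 80 78 78 78 79 78 80 82 84 85 84 82 79 78 76 68 51 30 15  9  8  7  7 10 11 10]
290 [13 12 12  9  7  7 13 31 54 72 78 78 77 77 78 78 77 76 76 77 78 78 79 80 81 79 78 78 79 79 79 79 78 78 79 79 80 80 80 80 79 78 78 79 79 79 79 80 80 80 80 80 79 79 78 78 77 78 79 79 80 79 79 79 75 62 41 21  8  7  9 12 14 16 18 18]
[[319.8, 252.2], [341.6, 260.4], [350.1, 279.8], [340.8, 298.3], [319.8, 305.8], [298.8, 298.3], [289.5, 279.8], [297.9, 260.5]]
move [ 5.01458260e-02 -1.34514769e-02  1.69434538e-05]
```

```bash
python3 -m handwheel '[[0,0,0,0.03,-0.009,0.01,0.2],[0,0,0,0.0496,-0.0143,0.04,0.2],[0,0,0,0.0496,-0.0143,0.07,0.2],[0,0,0,0.0496,-0.0143,0.07,0.2],[0,0,0,0.0496,-0.0143,0.07,0.2]]'
python3 - <<'E'
from h import *
s=snap('wrist');save(s,'w5.png')
R=np.array(ctrl.get_state()['tool_rot']); t=np.array(ctrl.get_state()['ee_pos'])
print(t,ctrl.get_state()['ft_force'],R.T@(np.array([.5266,-.0012,t[2]])-t),'want -.0005 .0008')
E
```

```text
time_s: 5.8
ee_pos: [0.5274, -0.0002, 0.1464]
tool_rot: [[0.896, 0.445, 0.001], [0.445, -0.896, -0.0], [0.001, 0.001, -1.0]]
ft_force: [0.1, -0.1, -1.9]
gripper_width: 0.321
finger_force: 40.0
[ 0.52775231 -0.00057519  0.14691483] [ 0.44108634 -0.20184175 -2.26517584] [-1.30994068e-03  4.74354311e-05 -2.69252510e-06] want -.0005 .0008
```

View pics/w5.png

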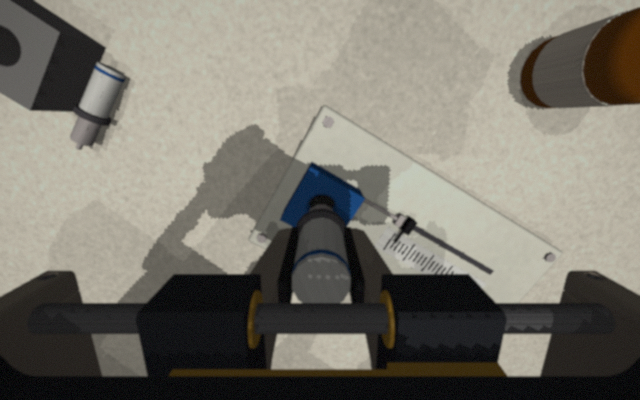

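The probe hangs centred over the collar, with the nose at about (321,205) and the blue top around it.

```bash
python3 -m handwheel '[[0,0,0,-0.0005,-0.0005,0.006,0.2],[0,0,0,-0.0005,-0.0005,0.012,0.2],[0,0,0,-0.0005,-0.0005,0.017,0.2],[0,0,0,-0.0005,-0.0005,0.020,0.2],[0,0,0,-0.0005,-0.0005,0.022,0.2]]'
```

```text
time_s: 6.48
ee_pos: [0.527, -0.0008, 0.1261]
tool_rot: [[0.896, 0.444, 0.001], [0.444, -0.896, 0.0], [0.001, 0.001, -1.0]]
ft_force: [-5.4, 1.0, 3.5]
gripper_width: 0.322
finger_force: 40.0
```

```bash
python3 -m handwheel '[[0,0,0,-0.0009,-0.0007,-0.001,0.2],[0,0,0,-0.0009,-0.0007,0,0.2],[0,0,0,-0.0009,-0.0007,0.001,0.2],[0,0,0,-0.0009,-0.0007,0.002,0.2]]'
```

```text
time_s: 6.98
ee_pos: [0.5263, -0.0008, 0.122]
tool_rot: [[0.896, 0.444, 0.003], [0.444, -0.896, -0.0], [0.003, 0.002, -1.0]]
ft_force: [5.2, 0.1, 0.5]
gripper_width: 0.322
finger_force: 40.0
```

```bash
python3 -m handwheel '[[0,0,0,0.0005,0.0002,0,0.2],[0,0,0,0.0005,0.0002,0.001,0.2],[0,0,0,0.0005,0.0002,0.002,0.2],[0,0,0,0.0005,0.0002,0.003,0.2]]'
```

```text
time_s: 7.48
ee_pos: [0.5265, -0.0007, 0.1188]
tool_rot: [[0.896, 0.444, 0.002], [0.444, -0.896, -0.0], [0.002, 0.001, -1.0]]
ft_force: [5.6, 0.2, 1.4]
gripper_width: 0.315
finger_force: 40.0
```

```bash
python3 -m handwheel '[[0,0,0,0.0006,0.0003,0,0.2],[0,0,0,0.0006,0.0003,0,0.2],[0,0,0,0.0006,0.0003,0.001,0.2],[0,0,0,0.0006,0.0003,0.002,0.2]]'
```

```text
time_s: 7.98
ee_pos: [0.5266, -0.0007, 0.1165]
tool_rot: [[0.896, 0.444, 0.001], [0.444, -0.896, -0.0], [0.001, 0.001, -1.0]]
ft_force: [5.3, -0.0, 1.3]
gripper_width: 0.323
finger_force: 40.0
```

```bash
python3 -m handwheel '[[0,0,0,0.0009,0.0004,0,0.2],[0,0,0,0.0009,0.0004,0,0.2],[0,0,0,0.0009,0.0004,0,0.2]]'; python3 -c "
from h import *
s=ctrl.get_state();print(s['ee_pos'],s['ft_force'],s['wrist_torque'])"
```

```text
time_s: 8.35
ee_pos: [0.5269, -0.0006, 0.116]
tool_rot: [[0.896, 0.444, -0.001], [0.444, -0.896, -0.0], [-0.001, -0.0, -1.0]]
ft_force: [4.2, -1.1, -0.4]
gripper_width: 0.321
finger_force: 40.0
[ 0.52688601 -0.00057192  0.1160373 ] [ 4.20128388 -1.11782212 -0.39664277] [-0.19344709 -0.95982015 -0.00410871]
```

```bash
python3 -m handwheel '[[0,0,0,0.0009,0.0004,0,0.2],[0,0,0,0.0009,0.0004,0,0.2],[0,0,0,0.0009,0.0004,0.001,0.2],[0,0,0,0.0009,0.0004,0.002,0.2]]'; python3 -c "
from h import *
s=ctrl.get_state();print(s['ee_pos'],s['ft_force'],s['wrist_torque'])"
```

```text
time_s: 8.85
ee_pos: [0.5273, -0.0002, 0.1137]
tool_rot: [[0.896, 0.444, -0.002], [0.444, -0.896, 0.0], [-0.002, -0.001, -1.0]]
ft_force: [0.4, -0.3, -2.1]
gripper_width: 0.317
finger_force: 40.0
[ 5.27343289e-01 -2.11135452e-04  1.13704308e-01] [ 0.41952809 -0.34027531 -2.05434372] [-0.01762311 -0.09353392 -0.02756999]
```

```bash
python3 -m handwheel '[[0,0,0,0,0,0.001,0.2],[0,0,0,0,0,0.002,0.2],[0,0,0,0,0,0.003,0.2],[0,0,0,0,0,0.003,0.2]]'; python3 -m handwheel '[[0,0,0,0,0,0.001,0.2],[0,0,0,0,0,0.002,0.2],[0,0,0,0,0,0.002,0.2]]'
```

```text
time_s: 9.35
ee_pos: [0.5279, -0.0004, 0.1111]
tool_rot: [[0.896, 0.444, -0.001], [0.444, -0.896, 0.0], [-0.0, -0.0, -1.0]]
ft_force: [0.2, 0.2, -2.0]
gripper_width: 0.319
finger_force: 40.0
time_s: 9.72
ee_pos: [0.5282, -0.0005, 0.1095]
tool_rot: [[0.896, 0.444, 0.0], [0.444, -0.896, -0.0], [0.0, 0.0, -1.0]]
ft_force: [-0.5, -0.9, -1.6]
gripper_width: 0.316
finger_force: 40.0
```

```bash
for i in 1 2; do python3 -m handwheel '[[0,0,0,0,0,0.001,0.2],[0,0,0,0,0,0.002,0.2],[0,0,0,0,0,0.002,0.2]]'; done
```

```text
time_s: 10.1
ee_pos: [0.5283, -0.0005, 0.1076]
tool_rot: [[0.896, 0.444, 0.0], [0.444, -0.896, -0.0], [0.0, 0.0, -1.0]]
ft_force: [-1.5, 0.6, 2.9]
gripper_width: 0.314
finger_force: 40.0
time_s: 10.48
ee_pos: [0.5283, -0.0005, 0.1054]
tool_rot: [[0.896, 0.444, 0.0], [0.444, -0.896, -0.0], [0.0, 0.0, -1.0]]
ft_force: [-0.6, 0.8, 2.9]
gripper_width: 0.321
finger_force: 40.0
```

```bash
python3 -m handwheel '[[0,0,0,0,0,0.001,0.2],[0,0,0,0,0,0.002,0.2],[0,0,0,0,0,0.003,0.2],[0,0,0,0,0,0.003,0.2]]';python3 -m handwheel '[[0,0,0,0,0,0.0005,0.2],[0,0,0,0,0,0.001,0.2],[0,0,0,0,0,0.001,0.2]]'
```

```text
time_s: 10.98
ee_pos: [0.5283, -0.0005, 0.1024]
tool_rot: [[0.896, 0.444, 0.0], [0.444, -0.896, -0.0], [0.0, 0.0, -1.0]]
ft_force: [-1.0, 0.8, 4.2]
gripper_width: 0.319
finger_force: 40.0
time_s: 11.35
ee_pos: [0.5283, -0.0005, 0.1014]
tool_rot: [[0.896, 0.444, 0.0], [0.444, -0.896, -0.0], [0.0, 0.0, -1.0]]
ft_force: [-1.2, 0.6, 5.1]
gripper_width: 0.317
finger_force: 40.0
```

```bash
python3 -m handwheel '[[0,0,0,0,0,0.0005,0.2],[0,0,0,0,0,0.001,0.2],[0,0,0,0,0,0.001,0.2]]';python3 -m handwheel '[[0,0,0,0,0,0.0003,0.2],[0,0,0,0,0,0.0005,0.2],[0,0,0,0,0,0.0005,0.2]]'
```

```text
time_s: 11.72
ee_pos: [0.5282, -0.0005, 0.1003]
tool_rot: [[0.896, 0.444, 0.0], [0.444, -0.896, -0.0], [0.0, 0.0, -1.0]]
ft_force: [-0.9, 0.4, 4.7]
gripper_width: 0.318
finger_force: 40.0
time_s: 12.1
ee_pos: [0.5283, -0.0005, 0.0999]
tool_rot: [[0.896, 0.444, 0.0], [0.444, -0.896, -0.0], [0.0, 0.0, -1.0]]
ft_force: [-0.6, -0.5, 5.5]
gripper_width: 0.317
finger_force: 40.0
```

Small steps now, one at a time.

```bash
python3 -m handwheel '[[0,0,0,0,0,0.0003,0.2],[0,0,0,0,0,0.0005,0.2],[0,0,0,0,0,0.0005,0.2]]'
```

```text
time_s: 12.48
ee_pos: [0.5282, -0.0005, 0.0995]
tool_rot: [[0.896, 0.444, 0.0], [0.444, -0.896, -0.0], [0.0, 0.0, -1.0]]
ft_force: [-0.7, 0.5, 5.7]
gripper_width: 0.32
finger_force: 40.0
```

```bash
python3 -m handwheel '[[0,0,0,0,0,0.0003,0.2],[0,0,0,0,0,0.0005,0.2],[0,0,0,0,0,0.0005,0.2]]'
```

```text
time_s: 12.85
ee_pos: [0.5283, -0.0005, 0.0994]
tool_rot: [[0.896, 0.444, 0.0], [0.444, -0.896, -0.0], [0.0, 0.0, -1.0]]
ft_force: [-2.4, 0.4, 9.2]
gripper_width: 0.319
finger_force: 40.0
```

```bash
python3 -m handwheel '[[0,0,0,0,0,0.0002,0.2],[0,0,0,0,0,0.0004,0.2],[0,0,0,0,0,0.0004,0.2]]'
```

```text
time_s: 13.22
ee_pos: [0.5284, -0.0005, 0.0994]
tool_rot: [[0.896, 0.444, 0.0], [0.444, -0.896, -0.0], [0.0, 0.0, -1.0]]
ft_force: [-3.1, 0.2, 11.4]
gripper_width: 0.319
finger_force: 40.0
```

```bash
python3 -m handwheel '[[0,0,0,-0.0001,0,0.0002,0.2],[0,0,0,-0.0002,-0.0001,0.0004,0.2],[0,0,0,-0.0002,-0.0001,0.0004,0.2]]'
```

```text
time_s: 13.6
ee_pos: [0.5284, -0.0005, 0.0994]
tool_rot: [[0.896, 0.444, 0.001], [0.444, -0.896, -0.0], [0.001, 0.0, -1.0]]
ft_force: [-3.6, 0.9, 13.0]
gripper_width: 0.315
finger_force: 40.0
```

Contact is about 15 N (13 N plus the probe's weight). Add a touch more, then hold for over a second.

```bash
python3 -m handwheel '[[0,0,0,-0.0001,0,0.0002,0.2],[0,0,0,-0.0001,0,0.0003,0.2],[0,0,0,-0.0001,0,0.0003,0.2],[0,0,0,-0.0001,0,0.0003,0.2],[0,0,0,-0.0001,0,0.0003,0.2]]';python3 -m handwheel '[[0,0,0,0,0,0,0.2],[0,0,0,0,0,0,0.2],[0,0,0,0,0,0,0.2],[0,0,0,0,0,0,0.2],[0,0,0,0,0,0,0.2]]'
```

```text
time_s: 14.22
ee_pos: [0.5284, -0.0005, 0.0994]
tool_rot: [[0.896, 0.444, 0.001], [0.444, -0.896, -0.0], [0.001, 0.0, -1.0]]
ft_force: [-3.6, 1.4, 16.1]
gripper_width: 0.315
finger_force: 40.0
time_s: 14.85
ee_pos: [0.5284, -0.0005, 0.0994]
tool_rot: [[0.896, 0.444, 0.001], [0.444, -0.896, -0.0], [0.001, 0.0, -1.0]]
ft_force: [-4.1, 1.1, 15.4]
gripper_width: 0.319
finger_force: 40.0
```

```bash
python3 -m handwheel '[[0,0,0,0,0,0,0.2],[0,0,0,0,0,0,0.2],[0,0,0,0,0,0,0.2],[0,0,0,0,0,0,0.2],[0,0,0,0,0,0,0.2]]'; python3 -m handwheel '[[0,0,0,0,0,-0.002,0.2],[0,0,0,0,0,-0.004,0.2],[0,0,0,0,0,-0.006,0.2],[0,0,0,0,0,-0.008,0.2],[0,0,0,0,0,-0.0095,0.2]]'
python3 -m handwheel '[[0,0,0,0,0,0,0.4],[0,0,0,0,0,0,0.5],[0,0,0,0,0,0,0.65],[0,0,0,0,0,0,0.65]]'
```

```text
time_s: 15.48
ee_pos: [0.5284, -0.0005, 0.0994]
tool_rot: [[0.896, 0.444, 0.001], [0.444, -0.896, -0.0], [0.001, 0.0, -1.0]]
ft_force: [-4.2, 2.0, 15.5]
gripper_width: 0.32
finger_force: 40.0
time_s: 16.1
ee_pos: [0.5279, -0.0005, 0.1072]
tool_rot: [[0.896, 0.444, 0.0], [0.444, -0.896, -0.0], [0.0, 0.0, -1.0]]
ft_force: [1.2, 0.1, 2.2]
gripper_width: 0.318
finger_force: 40.0
time_s: 16.6
ee_pos: [0.5276, -0.0005, 0.1069]
tool_rot: [[0.896, 0.444, -0.001], [0.444, -0.896, 0.0], [-0.001, -0.0, -1.0]]
ft_force: [-0.2, 0.6, 0.8]
gripper_width: 0.653
finger_force: 0.0
```

```bash
python3 -m handwheel '[[0,0,0,0,0,-0.03,0.65],[0,0,0,0,0,-0.08,0.65],[0,0,0,0,0,-0.14,0.65],[0,0,-0.18,-0.028,0.042,-0.143,0.65],[0,0,-0.36,-0.056,0.084,-0.143,0.65]]'
python3 -m handwheel '[[0,0,-0.18,-0.03,0.04,0,0.65],[0,0,-0.36,-0.057,0.083,0,0.65],[0,0,-0.54,-0.057,0.083,0,0.65],[0,0,-0.68,-0.057,0.083,0,0.65],[0,0,-0.68,-0.057,0.083,0,0.65]]'
python3 - <<'E'
from h import *
import pickle
s=snap('wrist');save(s,'w6.png');pickle.dump(s,open('w6.pkl','wb'))
E
```

```text
time_s: 17.23
ee_pos: [0.5154, -0.101, 0.2516]
tool_rot: [[0.679, 0.735, 0.003], [0.735, -0.679, -0.001], [0.001, 0.003, -1.0]]
ft_force: [0.5, -0.2, 0.2]
gripper_width: 0.651
finger_force: 0.0
time_s: 17.85
ee_pos: [0.5365, -0.1984, 0.25]
tool_rot: [[0.075, 0.997, -0.0], [0.997, -0.075, 0.0], [0.0, -0.0, -1.0]]
ft_force: [-0.6, -0.6, -0.5]
gripper_width: 0.65
finger_force: 0.0
```

View pics/w6.png

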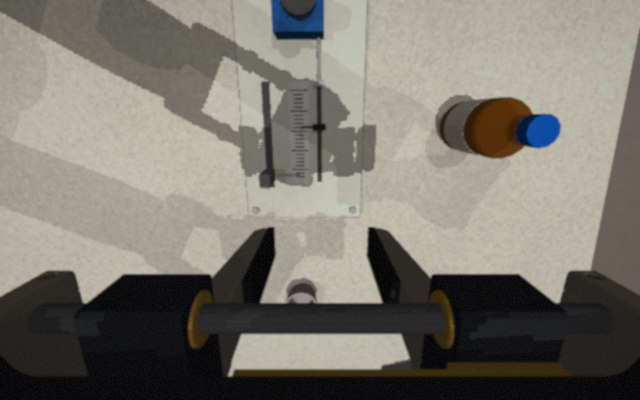

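The rider is at (319,127), with its pointer reaching about (302,127). The marker tab is at (267,180), with its pointer running right at row ~176. The probe stands in the collar at (297,5).

Run:
```python
from h import *
import pickle
s=pickle.load(open('w6.pkl','rb')); np.set_printoptions(linewidth=250)
g=s['image'].mean(-1).astype(int)
print('rider cols 304..312 rows118-138');print(g[118:138,300:316])
print('marker ptr');print(g[168:186,272:304])
# slot lines for yaw
for x0,x1,a,b in((314,326,140,178),(258,280,90,165)):
    pts=[(x0+np.average(np.arange(x1-x0),weights=np.clip(90-g[v,x0:x1],0,None)+1e-6),v) for v in range(a,b)]
    W=plane(s,pts,.02); k=np.polyfit(W[:,1],W[:,0],1); print('yaw',-k[0], W[[0,-1]].round(4).tolist())
```

```text
rider cols 304..312 rows118-138
[[ 95  94  98 102 107 110 112 110 106 104 104 102 102 102 100  98]
 [ 82  83  84  96 104 108 110 110 108 104 102 101  99 100  99  99]
 [ 98  95  99 105 108 111 109 110 111 105 101 102 100  98 102  98]
 [104 108 108 109 111 113 109 109 109 102 102 102 100 100 101  98]
 [ 92  93  95 100 106 110 111 109 107 101 102 100 101  99  98  95]
 [ 82  82  86  93 103 108 109 109 108 102 102  99  94  89  85  82]
 [ 95  96  97 100 106 109 108 106 103 102  99  96  82  65  54  52]
 [103  98  95  96  95  96  94  95  91  89  85  80  65  43  28  23]
 [ 89  77  71  66  69  66  67  64  61  57  58  54  40  31  15  14]
 [ 74  65  60  55  60  60  58  58  54  54  54  51  39  26  21  14]
 [ 84  77  74  81  83  85  86  87  83  82  78  73  57  40  22   6]
 [ 93  88  92  95  99 100 102 102 102  96  93  85  67  49  32  27]
 [ 89  86  88  93  94  96  98 100 104 102  98  91  77  63  55  55]
 [ 83  80  83  85  88  86  87  94 102 103  98  91  86  80  75  73]
 [ 93  94  96  98  98 102 101 101 102 101 101 100  95  89  85  83]
 [ 98  97  98 104 107 106 107 110 108 103 102  99  98  92  92  
[... 2094 characters left out ...]
22 120 118 118 119 121]
 [ 40  75 123 158 170 175 174 164 147 134 129 120 112 112 111 111 111 112 112 115 114 115 117 117 119 120 122 119 118 115 117 120]
 [ 46  78 126 161 177 179 178 177 169 167 160 151 142 135 127 118 115 112 113 116 114 114 116 114 118 118 119 119 117 116 117 119]
 [ 51  74 118 158 175 180 179 178 178 179 178 174 169 163 150 139 135 124 119 118 118 118 117 121 122 122 122 120 119 117 116 115]
 [ 62  74 114 155 174 180 179 177 179 180 182 180 180 177 172 166 161 150 137 140 139 141 141 142 142 143 141 140 139 129 119 119]]
yaw -0.06680940077920365 [[0.5376, -0.1497, 0.02], [0.5343, -0.1991, 0.02]]
yaw -0.06879779107420075 [[0.4747, -0.0832, 0.02], [0.4685, -0.1764, 0.02]]
```

Run:
```python
from h import *
import pickle
s=pickle.load(open('w6.pkl','rb')); yaw=-.068
X=np.array([np.cos(yaw),np.sin(yaw),0]);Y=np.array([-np.sin(yaw),np.cos(yaw),0])
r=plane(s,[(308,126.65)],.024)[0]; m=plane(s,[(284,174.7)],.024)[0]
print('rider',r,'marker',m,'along',(m-r)@Y)
P=cloud(s); W=P[165:195,255:282].reshape(-1,3); T=W[(W[:,2]>.05)]; print('tab top',len(T),T.min(0),T.max(0),np.median(T,0))
sl=np.array([.4685,-.1764,.02]); # on slot line
tab=sl+Y*((m-sl)@Y); print('tab',tab)
st=ctrl.get_state(); R=np.array(st['tool_rot']); 
print('tool move',R.T@(np.r_[tab[:2],.055]-st['ee_pos']),'rider y in tool',R.T@X,R.T@Y, st['ee_pos'],st['q'])
cx=[proj(s,[*tab[:2],.061])]; print(cx)
```

```text
rider [ 0.52481579 -0.13155277  0.024     ] marker [ 0.48729179 -0.19164987  0.024     ] along -0.06250787002421997
tab top 191 [ 0.46028874 -0.19875059  0.05005552] [ 0.47501217 -0.18121039  0.06285939] [ 0.46853563 -0.1893264   0.06101801]
tab [ 0.46755296 -0.19030555  0.02      ]
tool move [ 0.00267795 -0.06932907  0.19509725] rider y in tool [ 8.03973080e-03  9.99967662e-01 -1.93505722e-04] [ 9.99967671e-01 -8.03970375e-03  1.40148506e-04] [ 0.53651407 -0.1982723   0.25008338] [-5.65196283e-01  1.39531782e-01  1.58469104e+00  3.12506473e-05
  1.41760675e+00 -4.89161251e-01]
[array([[264.01687333, 180.65576317]])]
```

```bash
python3 -m handwheel '[[0,0,0,0.0013,-0.035,0.03,0.4],[0,0,0,0.0027,-0.0693,0.06,0.4],[0,0,0,0.0027,-0.0693,0.11,0.4],[0,0,0,0.0027,-0.0693,0.13,0.4],[0,0,0,0.0027,-0.0693,0.13,0.4]]'
python3 - <<'E'
from h import *
st=ctrl.get_state(); R=np.array(st['tool_rot']); print(R.T@(np.array([.4676,-.1902,.055])-st['ee_pos']))
E
```

```text
time_s: 18.52
ee_pos: [0.4664, -0.1895, 0.1186]
tool_rot: [[0.075, 0.997, -0.003], [0.997, -0.075, 0.002], [0.002, -0.003, -1.0]]
ft_force: [-0.1, -1.0, 0.5]
gripper_width: 0.404
finger_force: 0.0
[-0.00070828  0.00141742  0.06363132]
```

```bash
python3 -m handwheel '[[0,0,0,0,0.001,0.03,0.4],[0,0,0,0,0.001,0.055,0.4],[0,0,0,0,0.001,0.064,0.4],[0,0,0,0,0.001,0.064,0.4]]'
python3 -m handwheel '[[0,0,0,0,0,0,0.05],[0,0,0,0,0,0,0.05],[0,0,0,0,0,0,0.05],[0,0,0,0,0,0,0.05]]' 10
```

```text
time_s: 19.02
ee_pos: [0.4692, -0.1909, 0.0569]
tool_rot: [[0.074, 0.997, 0.001], [0.997, -0.074, -0.0], [-0.0, 0.001, -1.0]]
ft_force: [-0.5, 1.4, -0.5]
gripper_width: 0.4
finger_force: 0.0
time_s: 19.52
ee_pos: [0.4678, -0.1908, 0.057]
tool_rot: [[0.073, 0.997, -0.002], [0.997, -0.073, -0.0], [-0.0, -0.002, -1.0]]
ft_force: [-6.7, 0.3, 6.9]
gripper_width: 0.153
finger_force: 10.0
```

```bash
python3 -m handwheel '[[0,0,0,0.015,0,0,0.05],[0,0,0,0.03,0,0,0.05],[0,0,0,0.045,0,0,0.05],[0,0,0,0.0615,0,0,0.05],[0,0,0,0.0615,0,0,0.05]]'
python3 - <<'E'
from h import *
import pickle
s=snap('wrist');save(s,'w7.png');pickle.dump(s,open('w7.pkl','wb'));print(proj(s,[.5248,-.1316,.024]))
E
```

```text
time_s: 20.15
ee_pos: [0.4722, -0.1283, 0.057]
tool_rot: [[0.072, 0.997, -0.003], [0.997, -0.072, 0.001], [0.001, -0.003, -1.0]]
ft_force: [-6.3, 2.3, 8.6]
gripper_width: 0.152
finger_force: 10.0
[[396.67020725 232.42198668]]
```

View pics/w7.png

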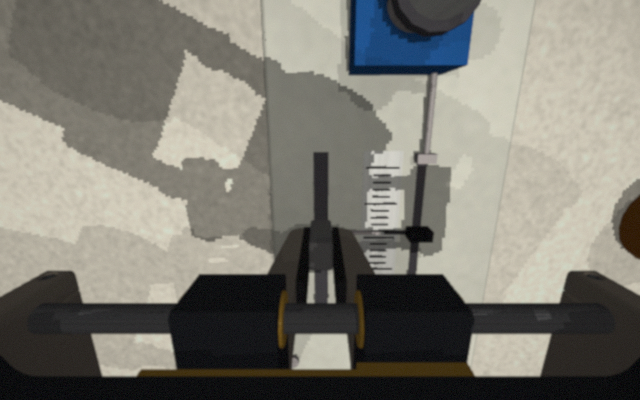

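The rider is at (420,234) with its pointer at row ~233, and the marker's pointer at about (365,233) looks nearly in line. The numbers will settle it after release from a clearer view.

```bash
python3 -m handwheel '[[0,0,0,0,0,0,0.3],[0,0,0,0,0,0,0.3],[0,0,0,0,0,0,0.3]]'
python3 -m handwheel '[[0,0,0,0,0,-0.03,0.3],[0,0,0,0,0,-0.09,0.3],[0,0,0,-0.03,0.02,-0.15,0.3],[0,0,0,-0.07,0.04,-0.19,0.3],[0,0,0,-0.07,0.04,-0.19,0.3]]'
python3 - <<'E'
from h import *
import pickle
s=snap('wrist');pickle.dump(s,open('w8.pkl','wb'))
u=proj(s,[[.5248,-.1316,.024],[.487,-.129,.024]]).round().astype(int);print(u,ctrl.get_state()['ft_force'])
x0,x1=u[:,0].min()-8,u[:,0].max()+28; y0=u[:,1].min()-30
a=s['image'][y0-60:y0+90,x0-60:x0+140]; cv2.imwrite('pics/w8.png',cv2.resize(a,(800,600),interpolation=2)[:,:,::-1]); print('crop origin',x0-60,y0-60,'x4')
E
```

```text
time_s: 20.58
ee_pos: [0.4733, -0.1295, 0.0563]
tool_rot: [[0.074, 0.997, 0.0], [0.997, -0.074, -0.0], [-0.0, 0.0, -1.0]]
ft_force: [-0.3, -0.0, 0.1]
gripper_width: 0.298
finger_force: 0.0
time_s: 21.2
ee_pos: [0.5102, -0.2054, 0.2504]
tool_rot: [[0.076, 0.997, 0.007], [0.997, -0.076, -0.005], [-0.004, 0.007, -1.0]]
ft_force: [-0.5, 0.6, -0.3]
gripper_width: 0.298
finger_force: 0.0
[[327 119]
 [297 119]] [-0.6397853  -0.17081135  0.05033051]
crop origin 229 29 x4
```

View pics/w8.png

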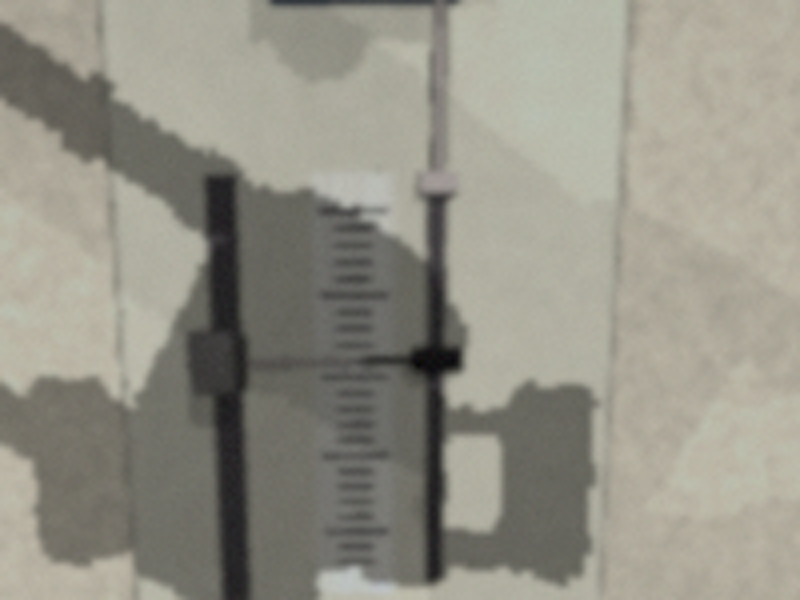

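The pointers nearly line up: marker pointer at crop row ~363, rider pointer ~359. I'll quantify the offset and check the probe.

Run:
```python
from h import *
import pickle
s=pickle.load(open('w8.pkl','rb')); g=s['image'].astype(float).mean(-1); yaw=-.068
Y=np.array([-np.sin(yaw),np.cos(yaw),0])
def row(c0,c1,a,b):
    out=[]
    for c in range(c0,c1):
        col=g[a:b,c]; w=np.clip(np.median(col)-5-col,0,None); out.append((c,np.average(np.arange(a,b),weights=w+1e-9)))
    return plane(s,out,.024)@Y,out
m,mo=row(294,304,114,126); r,ro=row(323,329,113,124)
print(m.round(4),r.round(4),mo[0],mo[-1],ro[0],ro[-1],'marker-rider',np.median(m)-np.median(r))
D=snap('side');S=snap('scene')
for n,q in(('side',D),('scene',S)):
    P=cloud(q); u,v=proj(q,[.527,-.001,.14])[0].astype(int); W=P[v-25:v+30,u-25:u+25].reshape(-1,3)
    T=W[(W[:,2]>.1)&(W[:,2]<.2)]; print(n,len(T),T.mean(0),T.max(0),T.min(0))
cv2.imwrite('pics/fin.png',cv2.resize(D['image'][150:270,260:440],(720,480))[:,:,::-1])
```

```text
[-0.0968 -0.097  -0.0969 -0.0969 -0.0967 -0.0966 -0.0965 -0.0966 -0.096
 -0.0964] [-0.096  -0.0959 -0.0957 -0.0957 -0.0956 -0.0956] (294, np.float64(119.83098591532513)) (303, np.float64(119.45098039219145)) (323, np.float64(118.96551724122234)) (328, np.float64(118.60820895514895)) marker-rider -0.0009773167781992748
side 191 [0.52469256 0.00467767 0.12176187] [0.5431448  0.01693279 0.1368734 ] [ 0.51225352 -0.01751129  0.10027148]
scene 159 [ 0.53627765 -0.00578192  0.12663708] [0.54753498 0.01352906 0.14037678] [ 0.52034556 -0.01722667  0.10034832]
```

View pics/fin.png

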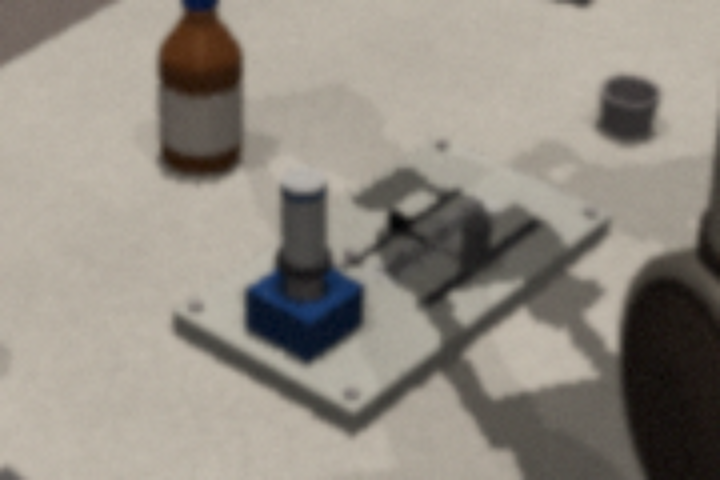

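The probe stands in the collar with only a slight lean, the pointers are about 1 mm apart and the robot touches nothing.

```bash
python3 -c "
from plant import ctrl
print(ctrl.job_done())"
```

```text
the job is handed in; nothing more can be done
None
```

I handed the job in at about 21 s with no verdict returned: probe pressed to about 18 N and held over a second, left standing in the collar, pointers about 1 mm apart; the two spare probes, which I saw no contact with, toppled on the bench during the approach.

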